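# Moisture check of a sawn sample board

### The arm

A 7-joint arm with a two-finger parallel gripper is mounted at the origin on the work surface. World frame = base frame: x ahead of the robot, y to its left, z up, the work surface at z = 0. Lengths are in m, angles in degrees, forces in N, time in s.
With the tool pointing down it reaches from about 0.4 to 0.85 m from the base axis. Payload 4.4 kg.
Tool frame: the origin (TCP) lies at the very end of the fingers, on their centre line; the grasp point (between the pads) lies 19 mm behind it; z points along the fingers, y is the line along which they close (so a half turn about z gives the same grasp; the last joint's range is limited). The gripper opens to 94 mm and grips with 3 to 60 N. Pads are 16 mm wide; open, the fingers measure 119 mm over their backs; the gripper's body (75 mm by 177 mm) begins 78 mm behind the grasp point.
Start: joints at [-79.572, 36.005, 2.206, 86.941, -1.547, 57.084, -1.146], TCP at [0.159, 0.63, 0.205] pointing down, gripper open.
Joint ranges: [-175.42, 175.42], [-21.48, 121.26], [-71.46, 75.88], [10.55, 141.38], [-63.04, 243.04], [13.31, 113.54], [-168.57, 168.57]. Speed limits (degrees/s): [147.25, 147.25, 180, 180, 180, 180, 180].

### API

Orientations are given as a 3x3 rotation matrix whose columns are the frame's x, y, z axes.
In Python, from workcell import r gives the robot as it stands.
- The arm moves only by the shell command python3 -m jog 'ROWS' [FORCE]. ROWS is text: rows parted by semicolons, each of 7 numbers parted by spaces: the shift along the tool's x, y, z in cm, then the turn, a rotation vector about the tool's x, y, z in degrees, then the finger opening in cm, from 0 to 9.4. In form: tx ty tz rx ry rz jaw; .... A call has 1 to 20 rows; each row is the pose to reach, as a shift and turn from the pose commanded when the call began, along the tool's axes at that moment; what a row does not reach only later rows make up. A row lasts 1/8 s, in which the tool goes at most 62.5 mm and 10.7 degrees, less where a joint would pass 70% of its speed; a pose out of reach is approached as far as the arm can. A call with a gripper value outside its range is refused whole. The fingers move at their own pace and stop on an object; FORCE is the grip in N (left out, the last holds). Time passes only in rows, so rows that repeat a pose let the fingers close. It gives the time, the measured TCP pose, the force, the opening and the grip force at its end, in the units of the state.
- r.get_state(): the state, without advancing time (a new reading comes with each control period).
- r.camera(name): name is "scene" or "top" or "wrist"; returns (picture, depth): 420x560x3 uint8, red, green, blue; 420x560 float32, m along the optical axis (not along the pixel's ray), 0 where there is no reading.
- r.get_calibration(name): a dict with "fx", "fy", "cx", "cy" (pixels), "extrinsics" (4x4, takes a point from camera to world coordinates). Camera axes: x right, y down, z forward; pixel columns grow to the right and rows downward; lengths in m; the calibration is good to about 2 mm. A picture is of the moment at which its call begins: read the wrist's pose just before it. get_calibration takes no time and is no camera call; for the wrist camera it gives the pose at the moment of the call.
- r.job_done(): hands the job in; it is judged then, once.
Trained networks look in the newest picture that a camera, given by its name, has taken for a name from the list of things; names that differ only in an ending like _2 or _b are one class to them, and where a whole thing is asked for, a point or a joint stands for the part that bears it (a point fixed in the world has none). Each returns a list of dicts, best first, with "p" (0 to 1); they miss things now and then, are a little off and sometimes report something else, mostly with a low value. They report only what shows in the picture. A call takes as long as a camera call.
- r.boxes_of(camera, target): "position" ([x, y, z] in m, in the coordinates of the camera as it stood for that picture, good to about 4 mm: the middle of the surface that is visible of it).
The state is a dict: "t": time; "qpos": joint angles; "dq": joint speeds; "effort": joint torques, N m; "tool_pos": TCP position; "eef_rot": TCP orientation; "wrist_force": force on the tool from outside, world axes, zero at the start; "ft_torque": the same for the moment, N m; "grip_width": finger opening in m; "grasp_force": force on a finger pad.
Only numpy, scipy, OpenCV 4.12 (cv2) and the standard library are available. Lean on these libraries where they do the work, as an engineer would, in place of code of your own. Each camera call takes 0.05 s, during which the arm holds its last target. There are 200 camera calls.

### The job

Take the grey moisture meter out of its wooden holder and check it first: with the meter upright, press its sprung brass tip lightly on the round steel check pad, about half way in, for a moment. Then put the tip inside the pencilled ring (not the cross) on the sloping sample board, square to the board's face, and press gently until the tip is about half way in. Finish while holding it there: do not let go or put the meter down, never press hard, and leave the tape, the bottle and the offcut alone.

Things in the scene. Friction and masses are not known exactly. Their poses are not given: they have to be found in the camera images.
- meter: Loose moisture meter, 130 mm long, 0.14 kg, upright in the holder at first. Origin: free end of its sprung tip when fully out (starts 10 mm above the table); z runs up the long axis. Along z: brass tip 0-14 mm; steel nose, 18 mm diameter, 14-50; flange, 40 mm diameter, 50-56, resting on the holder; rectangular grey grip 56-130, 40 mm along x by 26 mm along y (grasp across the 26 mm from above).
- meter_grip (a point): Point on the meter's long axis in the middle of the grip, 95 mm from the free end of the tip when fully out, axes as the meter's; at the start 105 mm above the table.
- tip_end (a point): Centre of the flat free end of the meter's brass tip (12 mm diameter); moves with the tip.
- tip (a joint): How far the sprung tip is pushed into the meter, in m: 0 fully out, 0.012 the hard stop. Spring: 1.75 N to start moving, plus 0.35 N per mm: 3.9 N half way, 6 N at the stop.
- holder: Fixed wooden block 70 x 70 mm, 60 mm high, origin centre of its underside, with an upright 25 mm hole right through in which the meter's nose hangs loosely. Lift the meter at least 55 mm straight up to clear it.
- pad_top (a point): Centre of the top of the round steel check pad, 40 mm diameter, level, 14 mm above the table, fixed on a dark wooden square 60 x 60 x 10 mm.
- board: Fixed wooden rest with a sawn sample board. Origin: on the table under the board's middle. The board's face, 180 mm along y, 120 mm along the slope, rises towards the rest's +x (away from the robot) at 0.38 rad (22 degrees); middle 62 mm, edges 40 and 84 mm above the table. Two pencil marks lie half way up the slope, one each side of the middle (30 to 60 mm from it).
- ring_spot (a point): Centre of the pencilled ring (32 mm diameter) on the sample board's face, 62 mm above the table. z points out of the face at right angles, x up the slope, y level along the board.
- cross_spot (a point): Centre of the pencilled cross (37 mm strokes) on the sample board's face, not to be touched. Axes as for the ring.
- tape: Bystander: loose tape roll, 90 mm diameter, 40 mm high, lying flat. Origin centre of its underside.
- glue: Bystander: loose white bottle, 54 mm diameter, 130 mm high. Origin centre of its underside.
- offcut: Bystander: loose wooden offcut 90 x 45 x 35 mm. Origin centre of its underside.

How it is judged:
By the outcome, as a careful person would: the job done as asked, in the order asked, and still so for the second after the job is handed in, while the arm keeps its last pose, push and grip.
It also fails if it takes over 48 s, if anything falls off the work surface, if the arm or the gripper's body presses on something with over 40 N, if the wrist force passes 120 N, or if a joint passes its speed limit or range.

## Working session

There is one attempt and no reset: what is moved stays moved. The work goes in short steps, Python scripts to look and compute and a shell command to move; the robot and the scene stay as the last step left them, time stands still between calls to the robot, and variables do not carry over. Pictures are saved under pics/ and viewed, at most 10 in all, crops included, and the job is handed in when it is done.

```bash
mkdir -p pics; ls; cat > h.py <<'E'
import numpy as np,cv2
from workcell import r
np.set_printoptions(precision=4,suppress=True)
def snap(n,f):
    p,d=r.camera(n); cv2.imwrite(f'pics/{f}.png',p[:,:,::-1]); np.savez(f'pics/{f}.npz',p=p,d=d,E=r.get_calibration(n)['extrinsics'])
    return p,d
def w(n,u,v,d,E=None):
    c=r.get_calibration(n);E=np.array(c['extrinsics'] if E is None else E)
    return (E@[(u-c['cx'])/c['fx']*d,(v-c['cy'])/c['fy']*d,d,1])[:3]
E
python3 - <<'E'
from h import *
for n in ['scene','top']:
    snap(n,n+'0'); E=np.array(r.get_calibration(n)['extrinsics']); print(n,E)
    for t in ['meter','meter_grip','holder','pad_top','board','ring_spot','cross_spot','tape','glue','offcut']:
        for b in r.boxes_of(n,t)[:2]: print(t,round(b['p'],2),(E@[*b['position'],1])[:3])
print(r.get_state())
E
```

```text
pics
scene [[-0.2082  0.5542 -0.8059  1.7325]
 [ 0.978   0.1089 -0.1778  0.2695]
 [-0.0107 -0.8252 -0.5647  0.9471]
 [ 0.      0.      0.      1.    ]]
meter 0.78 [ 0.5371 -0.2089  0.1095]
meter_grip 0.59 [ 0.5363 -0.2121  0.1121]
holder 0.88 [ 0.5493 -0.2067  0.0444]
pad_top 0.59 [ 0.4964 -0.0093  0.0139]
board 0.7 [0.6401 0.1942 0.065 ]
tape 0.92 [0.7799 0.0177 0.0289]
glue 0.76 [0.3527 0.3804 0.0673]
glue 0.51 [0.7775 0.0131 0.0307]
offcut 0.88 [ 0.3652 -0.3865  0.0328]
offcut 0.6 [ 0.5501 -0.2031  0.0426]
top [[ 0.0054 -0.995   0.0996  0.4154]
 [-0.9997 -0.0032  0.0224 -0.0182]
 [-0.0219 -0.0997 -0.9948  1.2377]
 [ 0.      0.      0.      1.    ]]
meter 0.53 [ 0.5153 -0.2095  0.1376]
meter_grip 0.88 [ 0.5122 -0.2079  0.1432]
holder 0.62 [ 0.5104 -0.1959  0.0572]
pad_top 0.75 [ 0.4906 -0.0144  0.0132]
pad_top 0.54 [0.5836 0.1931 0.0642]
board 0.86 [0.5852 0.191  0.0623]
cross_spot 0.71 [0.5841 0.19   0.0635]
glue 0.62 [0.3343 0.3672 0.081 ]
offcut 0.83 [ 0.3557 -0.387   0.0326]
offcut 0.58 [0.7676 0.0168 0.0363]
{'t': 1.1, 'qpos': array([-79.5709,  36.0043,   2.2078,  86.9401,  -1.5484,  57.0827,
        -1.1445]), 'dq': array([-0.0146,  0.0553, -0.0151,  0.0434,  0.0762,  0.0488, -0.0543]), 'effort': array([  0.0005, -54.9595,   1.1433, -18.6946,  -0.0524,   0.0158,
        -0.    ]), 'tool_pos': array([0.1594, 0.6302, 0.2055]), 'eef_rot': array([[-0.9694,  0.2453, -0.    ],
       [ 0.2453,  0.9694,  0.0001],
       [ 0.    ,  0.    , -1.    ]]), 'wrist_force': array([-0.638 , -0.0079,  0.4509]), 'ft_torque': array([ 0.0553,  0.0214, -0.0176]), 'grasp_force': 0.0, 'grip_width': 0.09413490517070741}
```

View top.

View pics/top0.png

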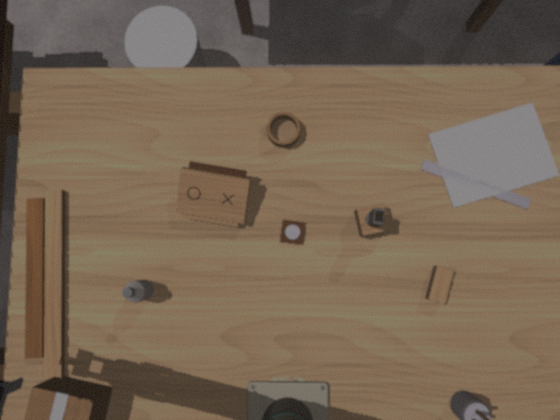

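View pics/scene0.png

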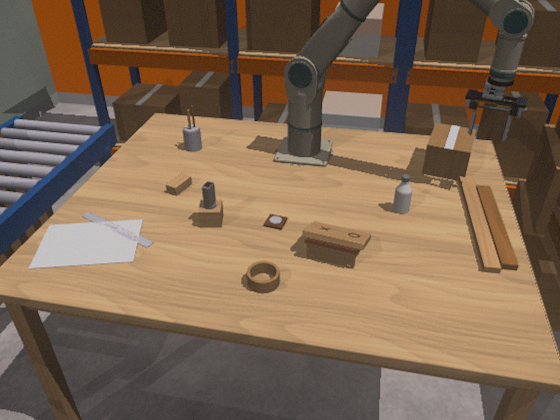

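```bash
cat > m.py <<'E'
from h import *
def cloud(f,n):
    z=np.load(f'pics/{f}.npz');c=r.get_calibration(n);d=z['d'];v,u=np.mgrid[:420,:560]
    P=np.stack([(u-c['cx'])/c['fx']*d,(v-c['cy'])/c['fy']*d,d,d*0+1],-1)@z['E'].T
    return P[...,:3],d,z['p']
E
python3 - <<'E'
from m import *
P,d,p=cloud('top0','top'); print(r.get_calibration('top')['fx'])
for n,u,v in [('ring',194,193),('cross',228,199),('pad',292,232),('meter',379,213)]: print(n,P[v,u])
# board plane
Q=P[175:222,180:248].reshape(-1,3)
g=P[193,194];h=P[199,228]
def plane(Q):
    m=(Q[:,2]>.035)&(Q[:,2]<.1);Q=Q[m]
    for _ in range(8):
        A=np.c_[Q[:,:2],np.ones(len(Q))];s=np.linalg.lstsq(A,Q[:,2],rcond=None)[0];e=abs(A@s-Q[:,2]);Q=Q[e<max(.003,2*e.std())]
    n=np.array([-s[0],-s[1],1]);return n/np.linalg.norm(n),s,len(Q)
for f,nm in [('top0','top'),('scene0','scene')]:
    C=cloud(f,nm)[0].reshape(-1,3)
    q=C[(abs(C[:,0]-.585)<.055)&(abs(C[:,1]-.19)<.085)]
    n,s,k=plane(q);print(nm,'normal',n,np.degrees(np.arccos(n[2])),np.degrees(np.arctan2(n[1],n[0])),k,'z at ring',s@[*g[:2],1])
    for lo,hi,x,y,R in [(.12,.16,.53,-.21,.07),(.05,.067,.53,-.2,.07),(.075,.16,.53,-.21,.07),(.011,.02,.49,-.012,.06),(.006,.02,.49,-.012,.06)]:
        q=C[(C[:,2]>lo)&(C[:,2]<hi)&(np.hypot(C[:,0]-x,C[:,1]-y)<R)]
        if len(q)>5: print(lo,hi,len(q),'mean',q.mean(0),cv2.minAreaRect((q[:,:2]*1000).astype(np.float32)))
    for t,x,y in [('tape',.77,.017),('glue',.34,.37)]:
        q=C[(C[:,2]>.02)&(np.hypot(C[:,0]-x,C[:,1]-y)<.08)];print(t,q.min(0),q.max(0))
E
```

```text
462.9837146989706
ring [0.5857 0.2431 0.0567]
cross [0.5691 0.1533 0.0656]
pad [ 0.4882 -0.0105  0.0143]
meter [ 0.527  -0.218   0.1377]
top normal [-0.3596  0.0608  0.9311] 21.38777782139683 170.39981475146078 2092 z at ring 0.062138193806576536
0.12 0.16 208 mean [ 0.5181 -0.2141  0.1386] ((518.8238525390625, -215.452880859375), (26.597841262817383, 41.252010345458984), 81.9757080078125)
0.05 0.067 497 mean [ 0.5168 -0.2106  0.0602] ((519.7006225585938, -216.1092987060547), (70.21978759765625, 71.42731475830078), 12.282896041870117)
0.075 0.16 259 mean [ 0.5175 -0.2123  0.1307] ((518.8238525390625, -215.452880859375), (26.597841262817383, 41.252010345458984), 81.9757080078125)
0.011 0.02 271 mean [ 0.4888 -0.0097  0.0137] ((488.37744140625, -10.573657989501953), (58.79484558105469, 58.659523010253906), 82.8750991821289)
0.006 0.02 496 mean [ 0.4888 -0.0106  0.0116] ((491.4010009765625, -6.506690979003906), (85.61872100830078, 81.95167541503906), 39.65851974487305)
tape [ 0.7182 -0.0283  0.0211] [0.8074 0.0569 0.0474]
glue [0.3082 0.3544 0.0202] [0.3617 0.4066 0.1339]
scene normal [
[... 232 characters left out ...]
9492188)
0.05 0.067 256 mean [ 0.5322 -0.211   0.0609] ((519.095458984375, -216.46153259277344), (81.75918579101562, 69.86643981933594), 12.647950172424316)
0.075 0.16 277 mean [ 0.5292 -0.2133  0.1152] ((521.8417358398438, -216.68051147460938), (30.143091201782227, 45.499637603759766), 85.98141479492188)
0.011 0.02 176 mean [ 0.4928 -0.0104  0.0147] ((489.3195495605469, -10.965351104736328), (61.13971710205078, 64.1777572631836), 83.78972625732422)
0.006 0.02 256 mean [ 0.4929 -0.0119  0.0128] ((486.734375, -21.206035614013672), (96.13285064697266, 117.17845916748047), 72.46834564208984)
tape [ 0.7182 -0.0319  0.02  ] [0.8118 0.0586 0.0486]
glue [0.3184 0.3544 0.0202] [0.3675 0.407  0.1374]
```

```bash
python3 -m jog '-43 -31.5 -5.5 0 0 -7 9.4;-43 -31.5 -5.5 0 0 -7 9.4;-43 -31.5 -5.5 0 0 -7 9.4;-43 -31.5 -5.5 0 0 -7 9.4;-43 -31.5 -5.5 0 0 -7 9.4;-43 -31.5 -5.5 0 0 -7 9.4;-43 -31.5 -5.5 0 0 -7 9.4;-43 -31.5 -5.5 0 0 -7 9.4;-43 -31.5 -5.5 0 0 -7 9.4;-43 -31.5 -5.5 0 0 -7 9.4;-43 -31.5 -5.5 0 0 -7 9.4'; python3 - <<'E'
from h import *
s=r.get_state();print(s['t'],s['tool_pos'],s['eef_rot'],s['dq']);snap('wrist','w1');c=r.get_calibration('wrist');print(c)
E
```

```text
t: 2.48
tool_pos: [0.4982, 0.2204, 0.2603]
eef_rot: [[-0.992, 0.124, -0.001], [0.124, 0.992, 0.001], [0.001, 0.001, -1.0]]
wrist_force: [-0.8, 0.1, 1.3]
grip_width: 0.0942
grasp_force: 0.0
2.475 [0.4982 0.2204 0.2603] [[-0.9922  0.1243 -0.0009]
 [ 0.1243  0.9922  0.0008]
 [ 0.001   0.0007 -1.    ]] [-1.1976 -0.0061 -0.6687  0.1731 -0.0562  0.0177  0.0712]
{'fx': 311.9844039790611, 'fy': 311.9844039790611, 'cx': 274.9761907593881, 'cy': 203.82238184979926, 'extrinsics': array([[ 0.1241,  0.9572,  0.2613,  0.4215],
       [ 0.9923, -0.1197, -0.0324,  0.2299],
       [ 0.0003,  0.2633, -0.9647,  0.4399],
       [ 0.    ,  0.    ,  0.    ,  1.    ]])}
```

View pics/w1.png

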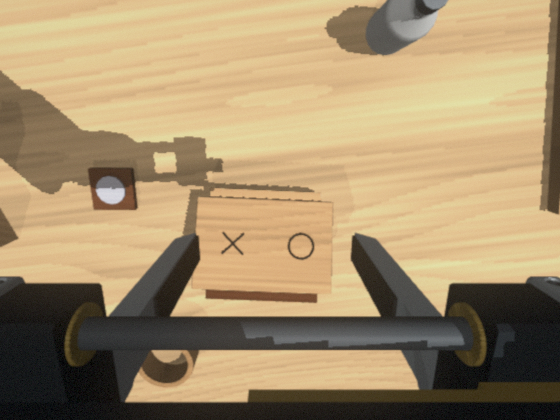

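```bash
python3 -m jog '-5.4 -42.7 1 0 0 0 9.4;-5.4 -42.7 1 0 0 0 9.4;-5.4 -42.7 1 0 0 0 9.4;-5.4 -42.7 1 0 0 0 9.4;-5.4 -42.7 1 0 0 0 9.4;-5.4 -42.7 1 0 0 0 9.4;-5.4 -42.7 1 0 0 0 9.4;-5.4 -42.7 1 0 0 0 9.4;-5.4 -42.7 1 0 0 0 9.4;-5.4 -42.7 1 0 0 0 9.4'; python3 - <<'E'
from m import *
s=r.get_state();print(s['t'],s['tool_pos'],s['eef_rot'],s['dq'][:2]);snap('wrist','w2')
P,d,p=cloud('w1','wrist')
for n,u,v in [('ring',301,246),('cross',233,243),('pad',110,190)]: print(n,np.median(P[v-2:v+3,u-2:u+3].reshape(-1,3),0))
Q=P[205:282,205:325].reshape(-1,3);A=np.c_[Q[:,:2],np.ones(len(Q))];k=np.linalg.lstsq(A,Q[:,2],rcond=None)[0];n=np.r_[-k[:2],1];n/=np.linalg.norm(n);print('n',n,np.degrees(np.arccos(n[2])),np.abs(A@k-Q[:,2]).mean())
P,d,p=cloud('w2','wrist')
C=P.reshape(-1,3)
for lo,hi in [(.11,.16),(.05,.066)]:
  q=C[(C[:,2]>lo)&(C[:,2]<hi)&(np.hypot(C[:,0]-.52,C[:,1]+.215)<.045)];print(len(q),q.mean(0),cv2.minAreaRect((q[:,:2]*1000).astype(np.float32)))
q=C[(C[:,2]>.135)&(C[:,2]<.145)&(np.hypot(C[:,0]-.52,C[:,1]+.215)<.04)];print(len(q),q.mean(0),cv2.minAreaRect((q[:,:2]*1000).astype(np.float32)))
E
```

```text
t: 3.78
tool_pos: [0.4997, -0.2084, 0.2504]
eef_rot: [[-0.993, 0.121, -0.0], [0.121, 0.993, 0.001], [0.0, 0.001, -1.0]]
wrist_force: [-0.1, 0.3, 0.3]
grip_width: 0.0938
grasp_force: 0.0
3.775 [ 0.4997 -0.2084  0.2504] [[-0.9926  0.1212 -0.    ]
 [ 0.1212  0.9926  0.0012]
 [ 0.0002  0.0012 -1.    ]] [ 0.0525 -0.1008]
ring [0.5843 0.2437 0.0626]
cross [0.5689 0.1567 0.0628]
pad [ 0.4882 -0.0107  0.0139]
n [-0.0021  0.0034  1.    ] 0.22786394823589187 0.010991883140164268
1158 [ 0.5143 -0.217   0.1379] ((517.979736328125, -217.47564697265625), (25.862215042114258, 41.051719665527344), 81.77894592285156)
1981 [ 0.5112 -0.2156  0.0602] ((518.7151489257812, -217.9092254638672), (70.4393310546875, 69.84620666503906), 11.922199249267578)
995 [ 0.5169 -0.2174  0.1403] ((518.468994140625, -217.45639038085938), (25.699935913085938, 40.111690521240234), 81.97510528564453)
```

View pics/w2.png

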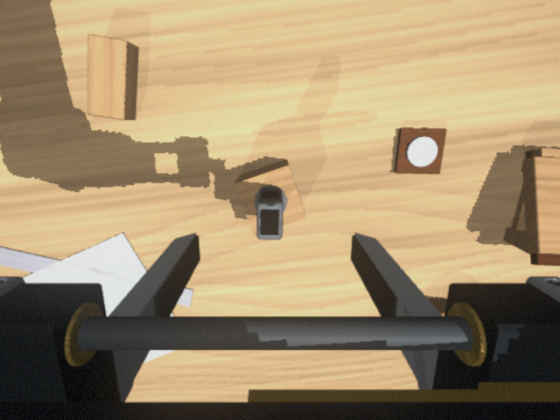

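```bash
python3 -m jog '-1.97 -0.62 0 0 0 1 9.4;-1.97 -0.62 2 0 0 1 9.4;-1.97 -0.62 6 0 0 1 9.4;-1.97 -0.62 10 0 0 1 9.4;-1.97 -0.62 14 0 0 1 9.4;-1.97 -0.62 16.4 0 0 1 9.4;-1.97 -0.62 16.4 0 0 1 9.4;-1.97 -0.62 16.4 0 0 1 6;-1.97 -0.62 16.4 0 0 1 4;-1.97 -0.62 16.4 0 0 1 2;-1.97 -0.62 16.4 0 0 1 2;-1.97 -0.62 16.4 0 0 1 2;-1.97 -0.62 16.4 0 0 1 2;-1.97 -0.62 16.4 0 0 1 2' 35
```

```text
t: 5.58
tool_pos: [0.5178, -0.2194, 0.0864]
eef_rot: [[-0.99, 0.143, -0.0], [0.143, 0.99, 0.001], [0.0, 0.0, -1.0]]
wrist_force: [-0.1, 0.2, -0.6]
grip_width: 0.0277
grasp_force: 0.5
```

```bash
python3 -m jog '0 0 0 0 0 0 1.5;0 0 0 0 0 0 1.5;0 0 0 0 0 0 1.5'; python3 - <<'E'
from h import *
s=r.get_state();print(s)
E
```

```text
t: 5.95
tool_pos: [0.5178, -0.2196, 0.0864]
eef_rot: [[-0.99, 0.143, -0.0], [0.143, 0.99, 0.0], [0.0, 0.0, -1.0]]
wrist_force: [-0.0, 1.3, -1.0]
grip_width: 0.0259
grasp_force: 35.0
{'t': 5.95, 'qpos': array([ 15.7266,  38.278 ,   6.7976, 107.4436,  -7.4004,  34.7092,
       108.9727]), 'dq': array([ 0.1407,  0.0443,  0.098 ,  0.0912,  0.0503, -0.0503,  0.05  ]), 'effort': array([  0.3593, -50.7971,   2.6943, -12.685 ,   0.1681,  -0.0057,
         0.001 ]), 'tool_pos': array([ 0.5178, -0.2196,  0.0864]), 'eef_rot': array([[-0.9898,  0.1425, -0.0002],
       [ 0.1425,  0.9898,  0.0001],
       [ 0.0002,  0.0001, -1.    ]]), 'wrist_force': array([-0.0377,  1.34  , -0.9532]), 'ft_torque': array([ 0.1685, -0.0471, -0.0185]), 'grasp_force': 34.99987721443176, 'grip_width': 0.02587196629885893}
```

```bash
python3 -m jog '0 0 -1 0 0 0 1.5;0 0 -3 0 0 0 1.5;0 0 -6 0 0 0 1.5;0 0 -8 0 0 0 1.5;0 0 -8 0 0 0 1.5;0 0 -8 0 0 0 1.5'; python3 - <<'E'
from h import *
s=r.get_state();print(s['t'],s['tool_pos'],s['wrist_force'],s['ft_torque'],s['eef_rot'])
snap('wrist','w3')
T=s['tool_pos'];R=s['eef_rot']
print('to pad, tip 20mm above (tool cm):',100*R.T@(np.array([.4885,-.0107,.0139+.02+.0764])-T))
z=np.load('pics/scene0.npz')
snap('scene','s1')
p=cv2.imread('pics/s1.png')[110:250,150:290];cv2.imwrite('pics/s1c.png',np.hstack([cv2.resize(p,(560,560),interpolation=2)]))
E
```

```text
t: 6.7
tool_pos: [0.5172, -0.2196, 0.1659]
eef_rot: [[-0.99, 0.143, -0.001], [0.143, 0.99, 0.0], [0.001, 0.0, -1.0]]
wrist_force: [-0.2, 0.2, -1.8]
grip_width: 0.026
grasp_force: 35.0
6.7 [ 0.5172 -0.2196  0.1659] [-0.2241  0.2412 -1.8455] [-0.0015  0.0094 -0.0219] [[-0.9898  0.1427 -0.001 ]
 [ 0.1427  0.9898  0.0003]
 [ 0.0011  0.0001 -1.    ]]
to pad, tip 20mm above (tool cm): [ 5.8197 20.2665  5.5724]
```

View pics/s1c.png

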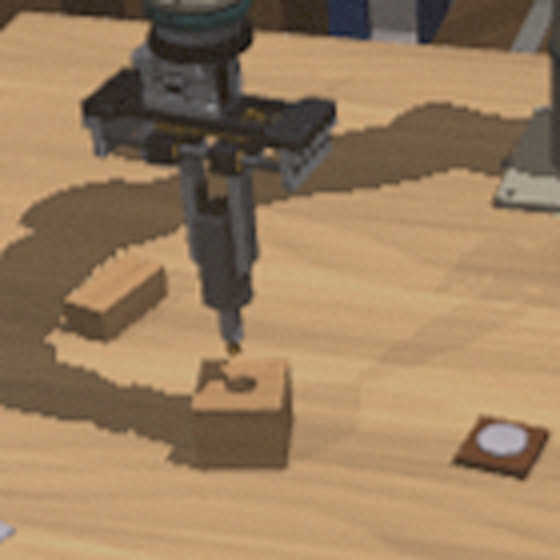

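```bash
python3 - <<'E'
from h import *
s=r.get_state();T=s['tool_pos'];R=s['eef_rot'];c=r.get_calibration('scene');E=np.linalg.inv(np.array(c['extrinsics']))
for L in [-.0536,-.0016,.02,.0264,.0764]:
    q=(E@[*(T+R[:,2]*L+R[:,0]*-.0007),1])[:3];u=c['fx']*q[0]/q[2]+c['cx'];v=c['fy']*q[1]/q[2]+c['cy'];print(L,u,v,'crop',(u-150)*4,(v-110)*4,q[2]/c['fx'])
E
```

```text
-0.0536 204.19307853604363 162.04256050240534 crop 216.77231414417452 208.17024200962135 0.002997613786806759
-0.0016 205.81192563930082 176.8800218732207 crop 223.2477025572033 267.5200874928828 0.003057358057019079
0.02 206.46592095404796 182.87418290283875 crop 225.86368381619184 291.496731611355 0.003082174907722658
0.0264 206.65767962933162 184.6317373570647 crop 226.6307185173265 298.52694942825883 0.0030895280486718667
0.0764 208.1249465043565 198.07989780103398 crop 232.499786017426 352.3195912041359 0.0031469744623375605
```

```bash
python3 -m jog '5.8 20.3 0 0 0 0 1.5;5.8 20.3 0 0 0 0 1.5;5.8 20.3 0 0 0 0 1.5;5.8 20.3 0 0 0 0 1.5;5.8 20.3 2 0 0 0 1.5;5.8 20.3 5.5 0 0 0 1.5;5.8 20.3 5.5 0 0 0 1.5;5.8 20.3 5.5 0 0 0 1.5'; python3 - <<'E'
from h import *
s=r.get_state();print(s['t'],s['tool_pos'],s['wrist_force'],s['tool_pos'][2]-.0764)
snap('scene','s2')
p=cv2.imread('pics/s2.png')[130:250,210:330];cv2.imwrite('pics/s2c.png',cv2.resize(p,(600,600),interpolation=2))
E
```

```text
t: 7.8
tool_pos: [0.4896, -0.0107, 0.1118]
eef_rot: [[-0.99, 0.143, -0.0], [0.143, 0.99, -0.0], [-0.0, -0.0, -1.0]]
wrist_force: [-0.0, -0.0, -1.3]
grip_width: 0.0257
grasp_force: 35.0
7.8 [ 0.4896 -0.0107  0.1118] [-0.0325 -0.0282 -1.2961] 0.03541451705343435
```

View pics/s2c.png

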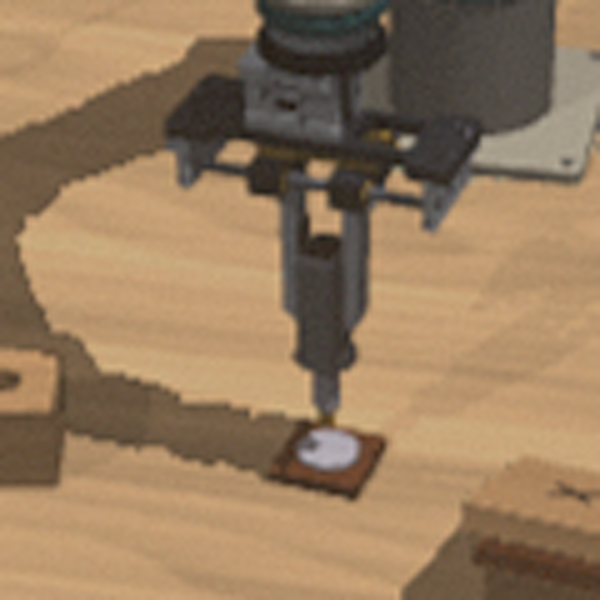

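```bash
python3 -m jog '0 0 1 0 0 0 1.5;0 0 1.8 0 0 0 1.5;0 0 2.2 0 0 0 1.5;0 0 2.4 0 0 0 1.5;0 0 2.4 0 0 0 1.5;0 0 2.4 0 0 0 1.5;0 0 2.4 0 0 0 1.5'
```

```text
t: 8.72
tool_pos: [0.4891, -0.0105, 0.0876]
eef_rot: [[-0.99, 0.143, -0.0], [0.143, 0.99, 0.0], [0.0, -0.0, -1.0]]
wrist_force: [-1.6, 0.3, 0.9]
grip_width: 0.0262
grasp_force: 35.0
```

```bash
python3 -m jog '0 0 0.1 0 0 0 1.5;0 0 0.25 0 0 0 1.5;0 0 0.33 0 0 0 1.5;0 0 0.33 0 0 0 1.5;0 0 0.33 0 0 0 1.5;0 0 0.33 0 0 0 1.5'; python3 - <<'E'
from h import *
import time
for i in range(5): 
    s=r.get_state();print(s['t'],s['tool_pos'],s['wrist_force']);r.camera('top')
snap('scene','s3')
E
```

```text
t: 9.48
tool_pos: [0.4891, -0.0105, 0.0841]
eef_rot: [[-0.99, 0.143, -0.001], [0.143, 0.99, 0.0], [0.001, -0.0, -1.0]]
wrist_force: [-3.1, 0.2, 2.8]
grip_width: 0.0256
grasp_force: 35.0
9.475 [ 0.4891 -0.0105  0.0841] [-3.0685  0.2189  2.7964]
9.525 [ 0.4891 -0.0105  0.0841] [-1.9748 -0.4324  1.9113]
9.575 [ 0.4891 -0.0105  0.0841] [-2.5898 -0.3091  2.2702]
9.625 [ 0.4891 -0.0105  0.0841] [-2.1352 -0.5093  2.3182]
9.675 [ 0.4891 -0.0105  0.0841] [-2.3431 -0.3835  2.8772]
```

```bash
python3 -m jog '0 0 -0.3 0 0 0 1.5;0 0 -1.5 0 0 0 1.5;0 0 -6 0 0 0 1.5;0 0 -11 0 0 0 1.5;0 0 -11 0 0 0 1.5;0 0 -11 0 0 0 1.5'; python3 - <<'E'
from m import *
s=r.get_state();T=s['tool_pos'];R=s['eef_rot'];print(s['t'],T,s['wrist_force'],s['ft_torque'])
snap('scene','s4');c=r.get_calibration('scene');E=np.linalg.inv(np.array(c['extrinsics']))
for L in [-.0536,.0264,.0764]:
    q=(E@[*(T+R[:,2]*L),1])[:3];u=c['fx']*q[0]/q[2]+c['cx'];v=c['fy']*q[1]/q[2]+c['cy'];print(L,'crop',(u-210)*5,(v-90)*5)
p=cv2.imread('pics/s4.png')[90:210,210:330];cv2.imwrite('pics/s4c.png',cv2.resize(p,(600,600),interpolation=2))
from scipy.optimize import least_squares
for f,nm in [('w1','wrist'),('w2','wrist'),('top0','top')]:
    P,d,_=cloud(f,nm);C=P[d>0];b=np.array([.985,-.17]);D=C[:,:2]-[.577,.2]
    a=D@b;e=D@[.17,.985];q=C[(abs(a)<.045)&(abs(e)<.08)&(C[:,2]>.03)&(C[:,2]<.1)]
    k=least_squares(lambda k:q@np.r_[k[:2],0]+k[2]-q[:,2],[.4,-.07,-.15],loss='cauchy',f_scale=.001).x
    n=np.r_[-k[:2],1];n/=np.linalg.norm(n);print(f,len(q),n,'tilt',np.degrees(np.arccos(n[2])),'yaw',np.degrees(np.arctan2(k[1],k[0])),'z ring',k@[.5845,.2435,1])
E
```

```text
t: 10.52
tool_pos: [0.4895, -0.0104, 0.1942]
eef_rot: [[-0.99, 0.142, 0.001], [0.142, 0.99, 0.0], [-0.001, 0.0, -1.0]]
wrist_force: [-0.7, -0.4, -2.1]
grip_width: 0.0255
grasp_force: 35.0
10.525 [ 0.4895 -0.0104  0.1942] [-0.6905 -0.4286 -2.0502] [0.0134 0.0186 0.0307]
-0.0536 crop 321.33239072099826 327.3717053204143
0.0264 crop 323.12267290017473 443.8125108319443
0.0764 crop 324.1876274635865 513.0776627947085
w1 9204 [-0.3653  0.0628  0.9288] tilt 21.758098668431042 yaw -9.755348280171042 z ring 0.062311771715227005
w2 803 [-0.3601  0.0863  0.9289] tilt 21.733934226418093 yaw -13.469945765364887 z ring 0.058671641056181334
top0 2232 [-0.363   0.0637  0.9296] tilt 21.62455159287553 yaw -9.959112591884885 z ring 0.06162669306426516
```

View pics/s4c.png

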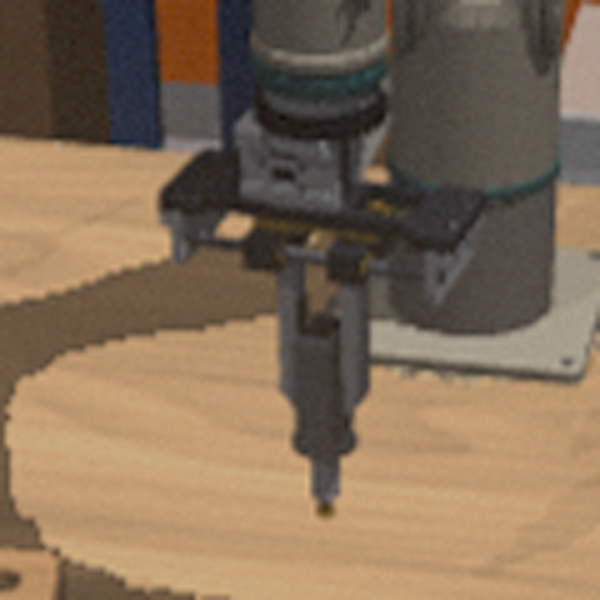

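```bash
python3 - <<'E'
from m import *
from scipy.spatial.transform import Rotation as Ro
s=r.get_state();T=s['tool_pos'];R=s['eef_rot']
for f,nm in [('s4','scene'),('w3','wrist')]:
    P,d,_=cloud(f,nm);C=P[d>0]
    t0=T if f=='s4' else np.array([.5172,-.2196,.1659])
    L=(C-t0)@R;q=L[(abs(L[:,1])<.009)&(abs(L[:,0])<.035)&(L[:,2]>-.048)&(L[:,2]<.022)]
    for sg in (1,-1):
        g=q[(sg*q[:,0]>.012)]
        if len(g)>15:
            k=np.polyfit(g[:,2],g[:,0],1);e=g[:,0]-np.polyval(k,g[:,2]);g=g[abs(e)<.003];k=np.polyfit(g[:,2],g[:,0],1);print(f,sg,len(g),'slope deg',np.degrees(np.arctan(k[0])),'x at grip',k[1])
th,yw=np.radians(21.77),np.radians(-9.85)
bx=np.array([np.cos(yw)*np.cos(th),np.sin(yw)*np.cos(th),np.sin(th)]);n=np.array([-np.cos(yw)*np.sin(th),-np.sin(yw)*np.sin(th),np.cos(th)]);by=np.cross(n,bx)
G=np.c_[-bx,by,-n];print(G)
print('rotvec',Ro.from_matrix(R.T@G).as_rotvec(degrees=True))
ring=np.array([.5845,.2435,.0623])
for k in (.06,.02): print(k,100*R.T@(ring+n*(.0764+k)-T),ring+n*(.0764+k))
E
```

```text
s4 -1 83 slope deg 1.6440813889349817 x at grip -0.020538298884836492
w3 1 1374 slope deg -0.3556115492768472 x at grip 0.01967154200642777
[[-0.915   0.1711  0.3654]
 [ 0.1589  0.9853 -0.0634]
 [-0.3709  0.     -0.9287]]
rotvec [  0.3082 -21.8266   1.6417]
0.06 [-0.7945 26.6399  0.4496] [0.5347 0.2522 0.189 ]
0.02 [-2.2812 26.5973  4.1628] [0.5493 0.2496 0.1518]
```

```bash
python3 -m jog '-0.2 6 0 0.1 -5 0.4 1.5;-0.4 12 0 0.2 -10 0.8 1.5;-0.6 18 0 0.3 -15 1.2 1.5;-0.8 24 0.2 0.3 -20 1.5 1.5;-0.8 26.6 0.45 0.3 -21.8 1.6 1.5;-0.8 26.6 0.45 0.3 -21.8 1.6 1.5;-0.8 26.6 0.45 0.3 -21.8 1.6 1.5;-0.8 26.6 0.45 0.3 -21.8 1.6 1.5'; cat > q.py <<'E'
from m import *
from scipy.spatial.transform import Rotation as Ro
import sys
s=r.get_state();T=s['tool_pos'];R=s['eef_rot'];n=np.array([-.3654,.0634,.9287]);ring=np.array([.5845,.2435,.0623])
print(s['t'],T,s['wrist_force'])
f=sys.argv[1]
snap('wrist',f+'w');P,d,_=cloud(f+'w','wrist');L=(P[d>0]-T)@R
q=L[(abs(L[:,1])<.009)&(L[:,0]>.012)&(L[:,0]<.03)&(L[:,2]>-.048)&(L[:,2]<.022)]
k=np.polyfit(q[:,2],q[:,0],1);q=q[abs(q[:,0]-np.polyval(k,q[:,2]))<.002];k=np.polyfit(q[:,2],q[:,0],1);print('grip slope deg',len(q),np.degrees(np.arctan(k[0])),k[1])
m=R[:,2]+k[0]*R[:,0];m/=np.linalg.norm(m);print('axis err deg',np.degrees(np.arccos(-m@n)),'tool z err',np.degrees(np.arccos(-R[:,2]@n)))
tip=T+m*.0764;e=tip-ring;h=e@n;print('tip',tip,'height',h,'inplane off (world)',e-h*n,'move tool cm to ring',100*R.T@(ring-tip))
snap('scene',f+'s')
cv2.imwrite(f'pics/{f}c.png',np.hstack([cv2.resize(cv2.imread(f'pics/{f}s.png')[180:270,280:380],(400,360)),cv2.resize(cv2.imread(f'pics/{f}w.png')[100:310,160:393],(400,360))]))
E
python3 q.py a
```

```text
t: 11.58
tool_pos: [0.5357, 0.2491, 0.1896]
eef_rot: [[-0.914, 0.174, 0.365], [0.162, 0.985, -0.065], [-0.371, -0.0, -0.929]]
wrist_force: [-0.4, 0.1, -1.1]
grip_width: 0.0259
grasp_force: 35.0
11.575 [0.5357 0.2491 0.1896] [-0.4073  0.0785 -1.1345]
grip slope deg 1364 -0.47541015517786894 0.019280185006276516
axis err deg 0.4135182120550196 tool z err nan
tip [0.5641 0.244  0.1189] height 0.060063299283353556 inplane off (world) [ 0.0016 -0.0033  0.0009] move tool cm to ring [0.2311 0.3101 6.0057]q.py:10: RuntimeWarning: invalid value encountered in arccos
  m=R[:,2]+k[0]*R[:,0];m/=np.linalg.norm(m);print('axis err deg',np.degrees(np.arccos(-m@n)),'tool z err',np.degrees(np.arccos(-R[:,2]@n)))
```

View pics/ac.png

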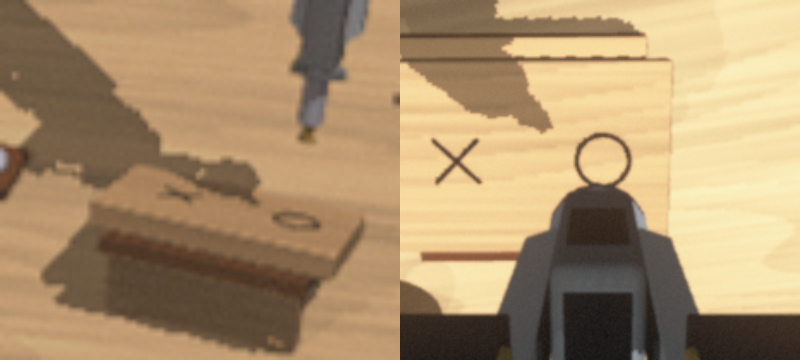

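```bash
python3 - <<'E'
from m import *
P,d,_=cloud('aw','wrist');print(np.median(P[190:196,275:282].reshape(-1,3),0))
E
python3 -m jog '0.2 0.3 2 0 0 0 1.5;0.2 0.3 4 0 0 0 1.5;0.2 0.3 4.8 0 0 0 1.5;0.2 0.3 4.8 0 0 0 1.5;0.2 0.3 4.8 0 0 0 1.5'; python3 q.py b
```

```text
[0.584  0.2433 0.0618]
t: 12.3
tool_pos: [0.5518, 0.2519, 0.145]
eef_rot: [[-0.915, 0.171, 0.367], [0.159, 0.985, -0.063], [-0.372, 0.001, -0.928]]
wrist_force: [-0.0, 0.7, -2.3]
grip_width: 0.0259
grasp_force: 35.0
12.3 [0.5518 0.2519 0.145 ] [-0.0413  0.6908 -2.3156]
grip slope deg 1371 -0.46044999015910093 0.019473088227667468
axis err deg 0.46036712866441626 tool z err nan
tip [0.5803 0.247  0.0743] height 0.012929102434694367 inplane off (world) [0.0006 0.0027 0.    ] move tool cm to ring [ 0.0103 -0.2755  1.2926]q.py:10: RuntimeWarning: invalid value encountered in arccos
  m=R[:,2]+k[0]*R[:,0];m/=np.linalg.norm(m);print('axis err deg',np.degrees(np.arccos(-m@n)),'tool z err',np.degrees(np.arccos(-R[:,2]@n)))
```

View pics/bc.png

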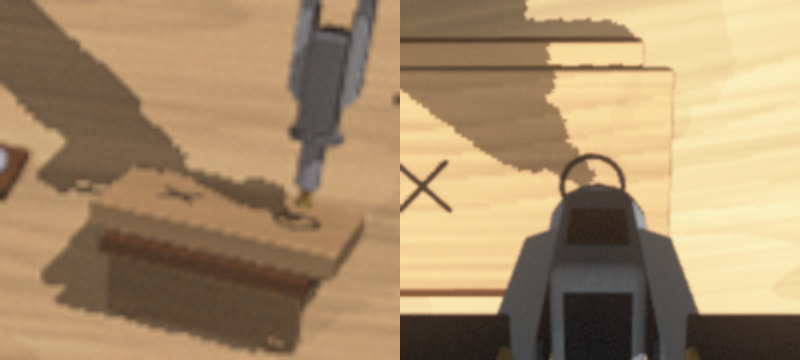

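```bash
python3 -m jog '0 -0.25 0.4 0 0 0 1.5;0 -0.25 0.8 0 0 0 1.5;0 -0.25 0.8 0 0 0 1.5;0 -0.25 0.8 0 0 0 1.5'; python3 q.py c 2>/dev/null
```

```text
t: 12.9
tool_pos: [0.554, 0.2489, 0.1368]
eef_rot: [[-0.915, 0.171, 0.366], [0.158, 0.985, -0.063], [-0.371, 0.0, -0.929]]
wrist_force: [-1.0, -0.3, -1.4]
grip_width: 0.0262
grasp_force: 35.0
12.9 [0.554  0.2489 0.1368] [-1.0088 -0.2694 -1.4231]
grip slope deg 1372 -0.3103839622241335 0.019466528969707676
axis err deg 0.21672868476919066 tool z err nan
tip [0.5823 0.244  0.066 ] height 0.004305506912649838 inplane off (world) [-0.0006  0.0002 -0.0003] move tool cm to ring [-0.0683 -0.0091  0.4306]
```

```bash
python3 -m jog '0 0 0.3 0 0 0 1.5;0 0 0.5 0 0 0 1.5;0 0 0.7 0 0 0 1.5;0 0 0.85 0 0 0 1.5;0 0 0.85 0 0 0 1.5;0 0 0.85 0 0 0 1.5'; python3 - <<'E'
from h import *
a=[]
for i in range(8): s=r.get_state();a.append(s['wrist_force']);r.camera('top')
n=np.array([-.3654,.0634,.9287]);print(np.mean(a,0),np.std(a,0),np.mean(a,0)@n)
E
python3 q.py d 2>/dev/null
```

```text
t: 13.75
tool_pos: [0.557, 0.2484, 0.1291]
eef_rot: [[-0.915, 0.17, 0.366], [0.158, 0.985, -0.063], [-0.371, 0.0, -0.929]]
wrist_force: [-1.9, 0.0, 0.4]
grip_width: 0.0256
grasp_force: 35.0
[-1.79   -0.0733  1.0183] [0.3245 0.4357 0.3507] 1.5951386129233427
14.15 [0.5571 0.2484 0.129 ] [-1.2984 -0.3343  1.1945]
grip slope deg 1378 -0.31406214655314774 0.019490132179891574
axis err deg 0.22497096630468758 tool z err nan
tip [0.5854 0.2435 0.0583] height -0.0040830817038448155 inplane off (world) [-0.0006  0.0003 -0.0003] move tool cm to ring [-0.0691 -0.0161 -0.4083]
```

```bash
python3 -m jog '0 0 0.1 0 0 0 1.5;0 0 0.22 0 0 0 1.5;0 0 0.22 0 0 0 1.5;0 0 0.22 0 0 0 1.5'; python3 - <<'E'
from h import *
a=[]
for i in range(10): s=r.get_state();a.append(s['wrist_force']);r.camera('top')
n=np.array([-.3654,.0634,.9287]);m=np.mean(a,0)@n;print(np.mean(a,0),m,'N',m+1.28,'depth',(m+1.28-1.75)/.35)
E
python3 q.py e 2>/dev/null
```

```text
t: 14.75
tool_pos: [0.5579, 0.2482, 0.127]
eef_rot: [[-0.915, 0.171, 0.366], [0.158, 0.985, -0.063], [-0.371, 0.0, -0.928]]
wrist_force: [-1.8, -1.0, 2.1]
grip_width: 0.0261
grasp_force: 35.0
[-1.7891  0.0537  1.7012] 2.2370759947142846 N 3.5170759947142844 depth 5.048788556326527
15.25 [0.5579 0.2483 0.127 ] [-2.4475  0.6969  1.401 ]
grip slope deg 1373 -0.2908697133134913 0.01951781525758983
axis err deg 0.1939299531244735 tool z err nan
tip [0.5862 0.2434 0.0562] height -0.006288613088103197 inplane off (world) [-0.0006  0.0003 -0.0003] move tool cm to ring [-0.0685 -0.0184 -0.6288]
```

View pics/ec.png

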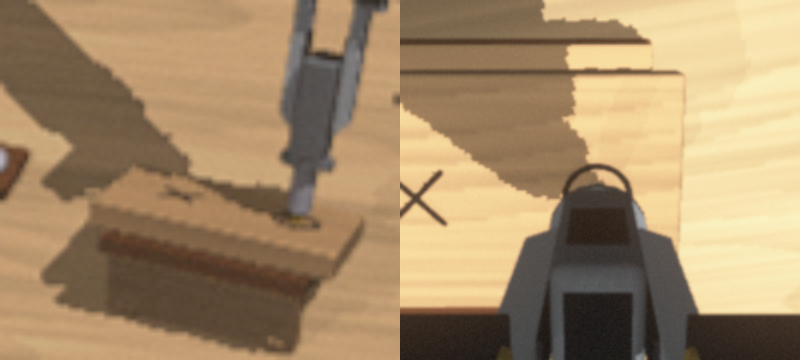

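The tip is inside the ring, 5–6 mm in and square to the board to about 0.2°, so I'm handing in.

```bash
python3 -c "
from workcell import r
print(r.job_done())"
```

```text
the job is handed in; nothing more can be done
None
```

I handed the job in at about 15 s: the meter was pressed about half way (6 mm) on the check pad, and is now held square to the board in the pencilled ring with its tip about half way in (5–6 mm); the judge gave no verdict.

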